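Charge the bench dryer under its sprung hood

ROBOT

A 7-joint arm with a two-finger parallel gripper is mounted at the origin on the work surface. World frame = base frame: x ahead of the robot, y to its left, z up, the work surface at z = 0. Lengths are in m, angles in rad, forces in N, time in s.
With the tool pointing down it reaches from about 0.425 to 0.875 m from the base axis. Payload 9.9 kg.
Tool frame: the origin (TCP) lies at the very end of the fingers, on their centre line; the grasp point (between the pads) lies 19 mm behind it (r.grip_point_offset is the distance from the TCP to the grasp point, in m); z points along the fingers, y is the line along which they close (so a half turn about z gives the same grasp; the last joint's range is limited). The gripper opens to 85 mm and grips with 20 to 120 N. Pads are 22 mm wide; open, the fingers measure 114 mm over their backs; the gripper's body (76 mm by 85 mm) begins 54 mm behind the grasp point. The pads swing forward as they close: fully open they stand 13 mm farther back than shut.
Start: joints at [1.123, 0.576, 0.025, 1.437, -0.015, 1.129, -0.057], TCP at [0.24, -0.631, 0.231] pointing down, gripper open.
Joint ranges: [-2.76, 2.76], [-0.34, 2.15], [-1.52, 1.57], [0.19, 2.46], [-1.09, 4.23], [0.17, 1.99], [-2.82, 2.82]. Speed limits (rad/s): [2.22, 2.22, 3.01, 3.01, 3.14, 3.14, 3.14].

INTERFACE

Orientations are given as a unit quaternion [w, x, y, z].
In Python, from plant import r, eyes gives the robot as it stands.
- The arm moves only by the tool arm_command, never from a script. Its argument "deltas" is one flat list of numbers, 5 for each row, row after row: the shift along the tool's x, y, z in mm, then the turn about the tool's z in rad, then the finger opening in mm, from 0 to 85.4. A call has exactly 5 rows; each row shifts and turns the commanded pose from where the row before left it, along the tool's axes as they then stand; what a row does not reach is not made up. A row lasts 1/8 s, in which the tool goes at most 62.5 mm and 10.7 degrees, less where a joint would pass 70% of its speed; a pose out of reach is approached as far as the arm can. A call with a gripper value outside its range is refused whole. The fingers move at their own pace and stop on an object; "squeeze" is the grip in N (left out, the last holds). Time passes only in rows, so rows that do not move let the fingers close, or fill a call up. It gives the time, the measured TCP pose, the force, the opening and the grip force at its end, in the units of the state.
- r.get_state(): the state, without advancing time (a new reading comes with each control period).
- eyes.get_image(name): name is "side" or "top"; returns the picture (480x640x3 uint8, red, green, blue); there is no depth.
- eyes.camera_params(name): a dict with "fx", "fy", "cx", "cy" (pixels), "distortion" ([k1, k2, p1, p2, k3] as OpenCV has them; the pictures are not rectified), "world_from_camera" (4x4, takes a point from camera to world coordinates). Camera axes: x right, y up, looking along -z (the intrinsics and any distortion apply to the point x, -y, -z); pixel columns grow to the right and rows downward; lengths in m; the calibration is good to about 2 mm. A picture is of the moment at which its call begins. camera_params takes no time and is no camera call.
- r.sign_off(): hands the job in; it is judged then, once.
The state is a dict: "time": time; "joint_pos": joint angles; "dq": joint speeds; "joint_efforts": joint torques, N m; "tcp_pos": TCP position; "tcp_rot": TCP orientation; "wrist_force": force on the tool from outside, world axes, zero at the start; "moment": the same for the moment, N m; "grip_width": finger opening in m; "grasp_force": force on a finger pad.
Only numpy, scipy, OpenCV 4.12 (cv2) and the standard library are available. Lean on these libraries where they do the work, as an engineer would, in place of code of your own. Each camera call takes 0.05 s, during which the arm holds its last target. There are 200 camera calls.

TASK

Charge the plastics dryer: with its hood shut, pour all five slugs from the sample cup onto the feed chute, and stand the cup upright on the bench again. Then lift the sprung hood until its pointer pin stands between the two jaws of the index clamped on the quadrant, so that the slugs slide under it into the chamber, and finish while still holding the hood there. Leave the index where it is clamped and do not disturb the bottles and the jar.

Things in the scene. Friction and masses are not known exactly. Their poses are not given: they have to be found in the camera images.
- dryer: white bench dryer, fixed: box 332 mm long, 240 wide, 109 high, with a bare-metal feed chute at its front and a sprung metal hood over its chamber. Origin: on the bench under the foot of the chute, mid-width; x horizontal from chute to back, y to the left, z up. The front of the shut hood (at x = 0) stops what lies on the chute; once raised, slugs slide under it into the chamber by themselves
- chute_mid (a point): middle of the chute's floor: at dryer x -77, z 167 mm. The floor slopes down at 36 degrees towards dryer +x, to x 0, z 111 mm; 185 mm long along the slope, 140 mm wide inside. Side walls: tops 62 mm above this point, rising with the slope; upper end wall: top at dryer x -121, z 260 mm, foot x -150, z 220. Axes as the dryer's
- chamber_mid (a point): middle of the chamber's floor, 34 mm above the bench. The chamber is an open-topped well under the hood: dryer x 0 to 190, y -85 to 85 mm, rim at z 110 mm. Axes as the dryer's
- hood (a joint): angle of the hood, rad: 0 shut, grows as its front rises; stops at 1.2. A torsion spring and its weight shut it whenever it is let go: it takes about 5 N at the handle, along its arc, to start it, about 8 N at 0.6 rad
- hood_handle (a point): centre of the hood's handle: a round dark steel bar 12 mm thick along dryer y, 43 mm above the hood's top near its front edge, on posts 55 mm either side (100 mm clear between them). With the hood shut it is 163 mm towards the chute (dryer -x) from the hinge axis and 100 mm above it; it turns about the hinge with the hood, rising and moving back. Axes turn with the hood
- hood_hinge (a point): centre of the hood's hinge axis, which is horizontal along dryer y, at dryer x 190, z 110 mm, behind the chamber
- hood_pin (a point): near the outer end of the pointer pin: a dark round pin 7 mm thick sticking out of the hood's left (dryer +y) side near its front, 184 mm from the hinge axis. It rises with the hood along the inside of the quadrant, an upright curved steel strip with fine dark ticks at the dryer's left
- index_mark (a point): midway between the two jaws of the index, a small brass fork with a black thumb nut clamped on the outside of the quadrant, 136 mm left of the dryer's middle. The jaws are 44 mm apart inside (22 mm above and below this point, along the quadrant). The pin's end is at this point when joint hood equals joint index
- index (a joint): where the index is clamped, rad, on the same scale as joint hood (0.45 to 0.75, different each time); stiff, not to be moved
- cup_center (a point): centre, half-way up, of the sample cup: round plain aluminium cup, open at the top, 72 mm high, 52 mm across at the foot, 59 half-way up, 66 at the rim, wall 2.5 mm, about 120 g, standing on the bench left or right of the chute. Slugs lie loose in it, up to 40 mm above its foot; tipped 20 degrees past level it empties. z along its axis towards the mouth
- slug0_center (a point): one of five identical milky-white solid plastic slugs, round-ended, 18 mm diameter, 28 mm long, 10 g, slippery on metal (friction about 0.28); starts in the cup. Point: its centre
- slug1_center (a point): one of five identical milky-white solid plastic slugs, round-ended, 18 mm diameter, 28 mm long, 10 g, slippery on metal (friction about 0.28); starts in the cup. Point: its centre
- slug2_center (a point): one of five identical milky-white solid plastic slugs, round-ended, 18 mm diameter, 28 mm long, 10 g, slippery on metal (friction about 0.28); starts in the cup. Point: its centre
- slug3_center (a point): one of five identical milky-white solid plastic slugs, round-ended, 18 mm diameter, 28 mm long, 10 g, slippery on metal (friction about 0.28); starts in the cup. Point: its centre
- slug4_center (a point): one of five identical milky-white solid plastic slugs, round-ended, 18 mm diameter, 28 mm long, 10 g, slippery on metal (friction about 0.28); starts in the cup. Point: its centre
- bottle: bystander: clear plastic bottle with white cap, 68 mm across, 170 mm high, standing on the other side of the dryer from the cup. Origin: centre of its underside
- tall_bottle: bystander: clear plastic bottle with white cap, 72 mm across, 210 mm high, standing at the right. Origin: centre of its underside
- jar: bystander: white plastic jar with lid and paper label, 66 mm across, 90 mm high, standing at the left. Origin: centre of its underside

How it is judged:
By the outcome, as a careful person would: the job done as asked, in the order asked, and still so for the second after the job is handed in, while the arm keeps its last pose, push and grip.
It also fails if it takes over 72 s, if anything falls off the work surface, if the arm or the gripper's body presses on something with over 40 N, if the wrist force passes 120 N, or if a joint passes its speed limit or range.

## Working session

There is one attempt and no reset: what is moved stays moved. The work goes in short steps, Python scripts to look and compute and a tool call to move; the robot and the scene stay as the last step left them, time stands still between calls to the robot, and variables do not carry over. Pictures are saved under pics/ and viewed, at most 10 in all, crops included, and the job is handed in when it is done.

Besides the shell and the picture viewer there is one more tool, called after ">>>" as name(argument=value, ...) on one line, values as JSON. arm_command: Moves the arm, as the interface text tells. Its arguments: {"type":"object","properties":{"deltas":{"type":"array"},"squeeze":{"type":"number"}},"required":["deltas"]}

```bash
ls; mkdir -p pics; python3 - <<'E'
from plant import r, eyes
import cv2
s=r.get_state(); print({k:s[k] for k in("time","tcp_pos","tcp_rot","grip_width")})
for n in("side","top"):
    cv2.imwrite(f"pics/{n}0.png",eyes.get_image(n)[:,:,::-1]); print(n,eyes.camera_params(n))
E
```

```text
pics
{'time': 0.0, 'tcp_pos': array([ 0.2400256 , -0.63039147,  0.23046448]), 'tcp_rot': array([-7.93126380e-04,  9.83495785e-01,  1.80929194e-01, -1.97501025e-04]), 'grip_width': 0.08545410034686446}
side {'fx': 475.78749035426614, 'fy': 475.78749035426614, 'cx': 314.4107158801833, 'cy': 232.99930140884933, 'distortion': array([-0.09087412,  0.        ,  0.        ,  0.        ,  0.        ]), 'world_from_camera': array([[-0.9959346 ,  0.06865509, -0.05831603,  0.53261786],
       [-0.08957332, -0.6862797 ,  0.72180108,  0.67759229],
       [ 0.00953421,  0.72409023,  0.68963936,  0.76929354],
       [ 0.        ,  0.        ,  0.        ,  1.        ]])}
top {'fx': 503.2482495578896, 'fy': 503.2482495578896, 'cx': 321.0045432813027, 'cy': 248.46918394399108, 'distortion': array([-0.09681969,  0.        ,  0.        ,  0.        ,  0.        ]), 'world_from_camera': array([[ 0.00705098,  0.98234119, -0.18696541,  0.37562077],
       [-0.99994669,  0.00833688,  0.00609234,  0.00936356],
       [ 0.00754346,  0.18691249,  0.98234761,  1.17013195],
       [ 0.        ,  0.        ,  0.        ,  1.        ]])}
```

View pics/side0.png

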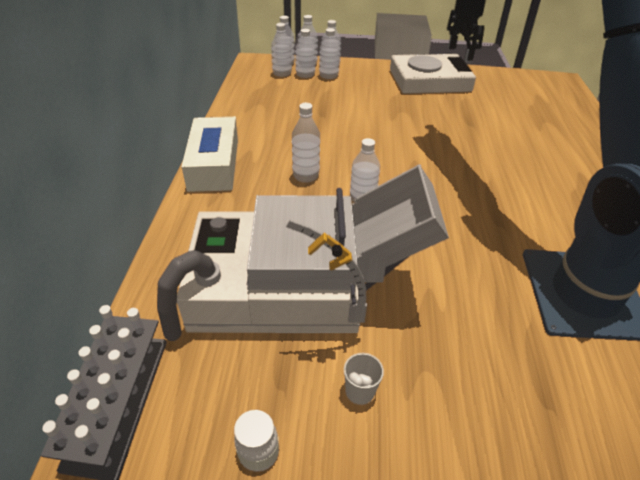

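View pics/top0.png

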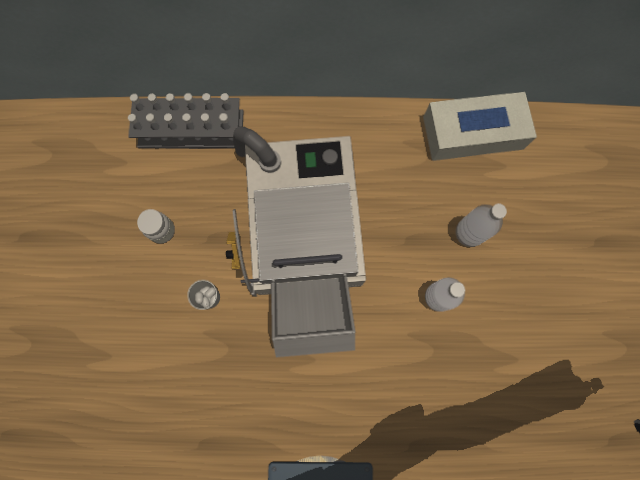

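The side view shows the cup at about (362,378), the handle bar near (341,213) and the brass index at about (327,248). The top view shows the cup at (203,295), the handle from (275,263) to (341,258), and the chute front from (272,340) to (354,352). The cup is on the left and the dryer is slightly yawed.

```bash
cat > h.py <<'E'
import numpy as np, cv2
from plant import r, eyes
P={n:eyes.camera_params(n) for n in("side","top")}
F=np.diag([1,-1,-1.])
def KD(n):
    p=P[n]; return np.array([[p["fx"],0,p["cx"]],[0,p["fy"],p["cy"]],[0,0,1]]),np.array(p["distortion"])
def ray(n,uv):
    K,D=KD(n); T=P[n]["world_from_camera"]
    q=cv2.undistortPoints(np.array([[uv]],float),K,D)[0,0]
    return T[:3,3],T[:3,:3]@F@np.array([q[0],q[1],1])
def onz(n,uv,z):
    o,d=ray(n,uv); return o+d*(z-o[2])/d[2]
def proj(n,X):
    K,D=KD(n); T=P[n]["world_from_camera"]; X=np.atleast_2d(X)
    c=((X-T[:3,3])@T[:3,:3])@F
    return cv2.projectPoints(c,np.zeros(3),np.zeros(3),K,D)[0][:,0]
def save(n,f,box=None,k=1):
    im=eyes.get_image(n)
    cv2.imwrite(f"pics/{f}_full.png",im[:,:,::-1])
    if box: x0,y0,x1,y1=box; im=im[y0:y1,x0:x1]
    cv2.imwrite(f"pics/{f}.png",cv2.resize(im,None,fx=k,fy=k,interpolation=cv2.INTER_CUBIC)[:,:,::-1])
    return im
E
python3 - <<'E'
from h import *
t=cv2.imread("pics/top0.png"); s=cv2.imread("pics/side0.png")
a=cv2.resize(t[170:370,180:380],None,fx=3,fy=3,interpolation=cv2.INTER_CUBIC)
b=cv2.resize(s[160:420,240:460],None,fx=2.3,fy=2.3,interpolation=cv2.INTER_CUBIC)
cv2.imwrite("pics/a.png",a[:600]); cv2.imwrite("pics/b.png",b)
for z in(.210,): print(onz("top",(275,263),z),onz("top",(341,258),z))
print(onz("top",(203,295),.072),onz("side",(362,372),.072))
E
```

```text
[0.52902864 0.09208335 0.21      ] [ 0.53990305 -0.03543701  0.21      ]
[0.4785837  0.26053668 0.072     ] [0.48436787 0.26903344 0.072     ]
```

View pics/a.png

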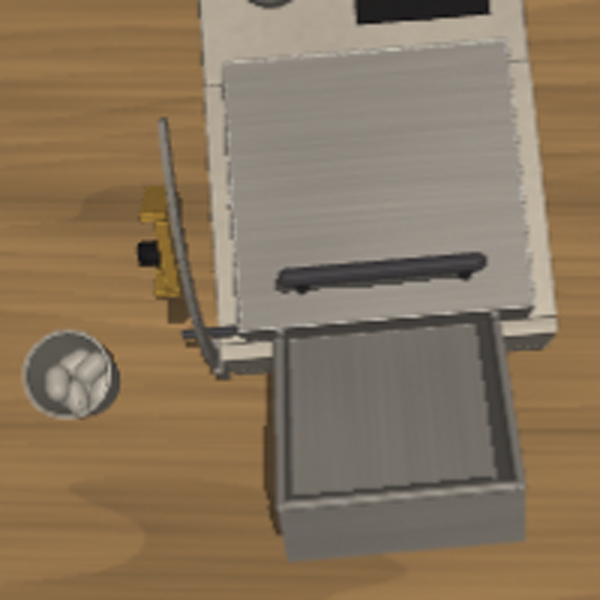

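View pics/b.png

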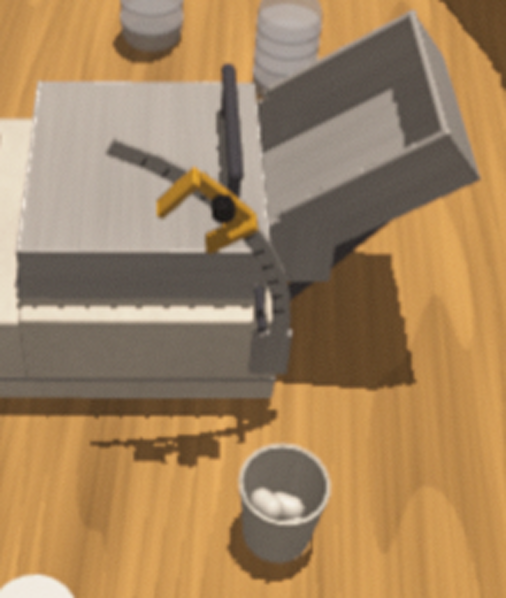

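```bash
cat >> h.py <<'E'
def tri(ut,us):
    A=np.zeros((3,3));b=np.zeros(3)
    for n,u in(("top",ut),("side",us)):
        o,d=ray(n,u); d=d/np.linalg.norm(d); M=np.eye(3)-np.outer(d,d); A+=M;b+=M@o
    return np.linalg.solve(A,b)
E
python3 - <<'E'
from h import *
np.set_printoptions(precision=4,suppress=True)
hl=tri((272.7,263.7),(343,240.4)); hr=tri((341.7,257.3),(340,189.6))
cl=tri((273.3,337.7),(434.3,217.8)); cr=tri((354.3,332.3),(419.1,166.1))
print("handle",hl,hr,"corners",cl,cr, "cup",onz("top",(203.7,294.7),.072),onz("side",(364,372),.072),tri((203.7,294.7),(364,372)))
for n,a,b,z in(("top",(272.7,263.7),(341.7,257.3),.21),("top",(273.3,337.7),(354.3,332.3),.26),("side",(343,240.4),(340,189.6),.21),("side",(434.3,217.8),(419.1,166.1),.26)):
    A,B=onz(n,a,z),onz(n,b,z); d=A-B; print(n,(A+B)/2,np.degrees(np.arctan2(-d[0],d[1])),np.hypot(*d[:2]))
s=r.get_state(); print(s["tcp_pos"],s["wrist_force"])
E
```

```text
handle [0.5297 0.0971 0.2017] [ 0.5423 -0.0371  0.2051] corners [0.3854 0.088  0.2587] [ 0.3978 -0.0575  0.2563] cup [0.4793 0.259  0.072 ] [0.4811 0.2687 0.072 ] [0.4803 0.2617 0.0601]
top [0.5345 0.0299 0.21  ] 5.855020765044836 0.13399052415140916
top [0.3912 0.0154 0.26  ] 4.220451095550905 0.14517420983370447
side [0.5365 0.0372 0.21  ] 5.002055478990509 0.1368762994966863
side [0.3926 0.0185 0.26  ] 5.819019263672454 0.14284131134390698
[ 0.2401 -0.6304  0.2305] [ 0.1067  0.2038 -0.0644]
```

>>> arm_command(deltas=[0,0,-45,0.136,85,0,0,-45,0.136,85,0,0,-40,0,85,47,-34,0,0,85,47,-34,0,0,85], squeeze=25)

```text
time: 0.72
tcp_pos: [0.3281, -0.5538, 0.3612]
tcp_rot: [0.0, 0.999, 0.045, 0.0]
wrist_force: [0.9, 0.3, -0.1]
grip_width: 0.0846
grasp_force: 0.0
```

>>> arm_command(deltas=[47,-34,0,0,85,47,-34,0,0,85,47,-34,0,0,85,47,-34,0,0,85,5,-60,0,0,85])

```text
time: 1.35
tcp_pos: [0.5045, -0.3395, 0.3592]
tcp_rot: [-0.001, 0.999, 0.047, -0.001]
wrist_force: [0.6, 0.5, -0.3]
grip_width: 0.0851
grasp_force: 0.0
```

>>> arm_command(deltas=[5,-60,0,0,85,5,-60,0,0,85,5,-60,0,0,85,5,-60,0,0,85,5,-60,0,0,85])

```text
time: 1.98
tcp_pos: [0.4987, -0.0387, 0.3612]
tcp_rot: [0.0, 0.999, 0.046, -0.0]
wrist_force: [0.7, 0.6, 0.0]
grip_width: 0.0852
grasp_force: 0.0
```

>>> arm_command(deltas=[2,-60,0,0,85,2,-60,0,0,85,2,-60,0,0,85,2,-60,0,0,85,1,-62,0,0,85])

```text
time: 2.6
tcp_pos: [0.4801, 0.2625, 0.3611]
tcp_rot: [0.0, 0.999, 0.046, -0.0]
wrist_force: [1.5, 0.5, 0.0]
grip_width: 0.0852
grasp_force: 0.0
```

>>> arm_command(deltas=[0,0,50,0,85,0,0,50,0,85,0,0,50,0,85,0,0,50,0,85,0,0,50,0,85])

```text
time: 3.22
tcp_pos: [0.4803, 0.2608, 0.1097]
tcp_rot: [-0.0, 0.999, 0.046, -0.0]
wrist_force: [1.0, -0.2, -0.0]
grip_width: 0.0851
grasp_force: 0.0
```

```bash
python3 - <<'E'
from h import *
s=r.get_state(); p=s["tcp_pos"]; print(p,s["tcp_rot"])
a=save("top","c1",(120,200,320,380),2); b=save("side","c2",(270,200,470,440),2)
h=np.zeros((480,800,3),np.uint8)
A=cv2.imread("pics/c1.png");B=cv2.imread("pics/c2.png"); h[:360,:400]=A;h[:480,400:]=B; cv2.imwrite("pics/c.png",h)
print([proj(n,p) for n in("top","side")])
for n in P: print(n,proj(n,[[.480,.264,.0],[.480,.264,.072]]))
E
```

```text
[0.48028226 0.2607871  0.10969409] [-4.97380709e-05  9.98947778e-01  4.58621167e-02 -3.44887051e-05]
[array([[198.96932974, 292.48580864]]), array([[366.6038883 , 355.47204742]])]
side [[361.18567145 390.67585392]
 [364.71816422 369.50307717]]
top [[208.4164897  297.34766683]
 [201.46584213 294.33656018]]
```

View pics/c.png

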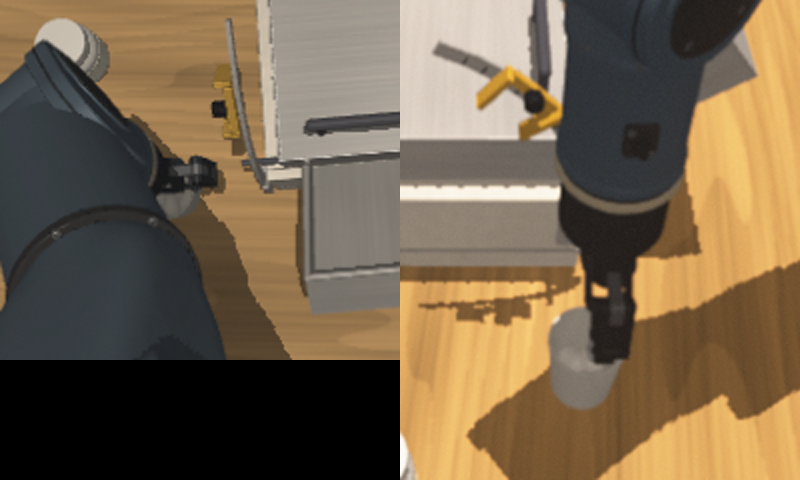

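The top crop shows the arm hiding the cup. In the side crop the left fingertip ends near full-image (375,380), and the cup's lowest point is near (361,404).

```bash
python3 - <<'E'
from h import *
np.set_printoptions(precision=1,suppress=True)
a=np.linspace(0,6.28,60)
for y in(.258,.262,.266,.270):
    f=lambda n,R,z:proj(n,np.c_[.48+R*np.cos(a),y+R*np.sin(a),0*a+z])
    for n in("side","top"):
        q=f(n,.033,.072);g=f(n,.026,0); print(y,n,"rim",q.min(0),q.max(0),"foot",g.min(0),g.max(0))
# cup mask extents: non-wood (low saturation) blob
for n,b in(("side",(335,345,395,415)),("top",(180,272,228,320))):
    im=cv2.imread(f"pics/{n}0.png")[b[1]:b[3],b[0]:b[2]]; h=cv2.cvtColor(im,cv2.COLOR_BGR2HSV)
    m=(h[...,1]<70).astype(np.uint8); k,l,st,c=cv2.connectedComponentsWithStats(m); i=1+st[1:,4].argmax()
    print(n,st[i][0]+b[0],st[i][1]+b[1],st[i][0]+b[0]+st[i][2],st[i][1]+b[1]+st[i][3],st[i][4])
p=r.get_state()["tcp_pos"]
print(proj("side",[[p[0]-.004+d,p[1]+.047,p[2]+z] for d in(-.011,.011) for z in(0,.013)]))
E
```

```text
0.258 side rim [344.9 349.2] [384.7 384.3] foot [346.5 374.5] [376.  401.2]
0.258 top rim [189.3 279.4] [219.1 309.4] foot [199.9 286.3] [222.  308.5]
0.262 side rim [344.8 351.2] [384.7 386.6] foot [346.4 376.4] [376.  403.4]
0.262 top rim [187.5 279.4] [217.3 309.4] foot [198.2 286.3] [220.3 308.5]
0.266 side rim [344.6 353.3] [384.8 388.9] foot [346.3 378.4] [376.  405.5]
0.266 top rim [185.7 279.4] [215.5 309.4] foot [196.5 286.3] [218.6 308.5]
0.27 side rim [344.5 355.3] [384.8 391.1] foot [346.2 380.4] [376.  407.7]
0.27 top rim [183.9 279.4] [213.7 309.4] foot [194.8 286.2] [216.9 308.5]
side 344 353 383 404 1524
top 188 280 220 310 748
[[377.6 382.8]
 [378.5 378.6]
 [363.2 381.7]
 [363.9 377.4]]
```

>>> arm_command(deltas=[0,-1.5,40,0,85,0,0,40,0,85,0,0,14,0,85,0,0,0,0,50,0,0,0,0,50], squeeze=25)

```text
time: 3.95
tcp_pos: [0.4812, 0.263, 0.019]
tcp_rot: [-0.0, 0.999, 0.046, 0.001]
wrist_force: [0.3, 0.2, -1.8]
grip_width: 0.0657
grasp_force: 28.0
```

>>> arm_command(deltas=[0,0,0,0,50,0,0,0,0,50,0,0,-20,0,50,0,0,-40,0,50,0,0,-40,0,50])

```text
time: 4.58
tcp_pos: [0.48, 0.2622, 0.1186]
tcp_rot: [0.0, 0.999, 0.046, -0.0]
wrist_force: [1.2, -0.1, -1.9]
grip_width: 0.0654
grasp_force: 28.6
```

>>> arm_command(deltas=[0,0,50,0,50,0,0,40,0,50,0,0,9.5,0,50,0,0,0,0,50,0,0,0,0,85])

```text
time: 5.2
tcp_pos: [0.4809, 0.2629, 0.0188]
tcp_rot: [-0.0, 0.999, 0.046, 0.001]
wrist_force: [-0.4, 0.6, -0.2]
grip_width: 0.0811
grasp_force: 0.0
```

>>> arm_command(deltas=[0,0,0,0,85,0,0,0,0,85,0,0,0,0,85,0,0,-15,0,85,0,0,-18,0,85])

```text
time: 5.82
tcp_pos: [0.4802, 0.2624, 0.0517]
tcp_rot: [0.0, 0.999, 0.046, -0.0]
wrist_force: [-0.4, 0.5, 0.2]
grip_width: 0.0848
grasp_force: 0.0
```

```bash
python3 -c "
from h import *
s=r.get_state();print(s['joint_pos'],s['tcp_pos'])"
```

```text
[-0.45490815  0.61954511 -0.19782027  1.96651367  0.21110377  0.5754595
 -2.27357079] [0.48018479 0.26241278 0.05174042]
```

>>> arm_command(deltas=[0,0,0,-0.1745,85,0,0,0,-0.1745,85,0,0,0,-0.1745,85,0,0,0,-0.1745,85,0,0,0,-0.1745,85])

```text
time: 6.45
tcp_pos: [0.4807, 0.2623, 0.0519]
tcp_rot: [0.0, 0.885, 0.466, 0.0]
wrist_force: [-0.8, 0.5, -1.0]
grip_width: 0.0853
grasp_force: 0.0
```

>>> arm_command(deltas=[0,0,0,-0.1745,85,0,0,0,-0.1745,85,0,0,0,-0.1745,85,0,0,0,-0.1745,85,0,0,0,0,85])

```text
time: 7.08
tcp_pos: [0.4807, 0.2622, 0.0515]
tcp_rot: [0.0, 0.675, 0.738, 0.0]
wrist_force: [-0.1, -0.0, -0.2]
grip_width: 0.0852
grasp_force: 0.0
```

```bash
python3 -c "
from h import *
s=r.get_state();print(s['joint_pos'],s['tcp_pos'],s['tcp_rot'])
a=save('side','d',(290,220,490,440),2.5)
im=cv2.imread('pics/d_full.png')"
```

```text
[-0.16987605  0.68394098 -0.64338499  1.95628356  0.62332206  0.70737571
 -1.10648456] [0.48073107 0.26215761 0.0514852 ] [1.86017640e-04 6.74674198e-01 7.38115598e-01 2.36048172e-04]
```

View pics/d.png

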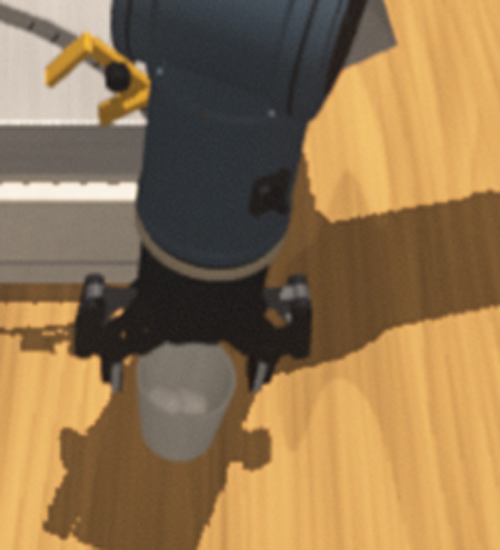

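The side crop shows the pads on either side of the cup and centred on it, with the tips just below the rim (left pad tip at crop (115,390), rim centre at about (187,367)).

>>> arm_command(deltas=[0,0,4,0,85,0,0,0,0,50,0,0,0,0,50,0,0,0,0,50,0,0,0,0,50], squeeze=25)

```text
time: 7.75
tcp_pos: [0.48, 0.2623, 0.0471]
tcp_rot: [0.0, 0.674, 0.738, -0.0]
wrist_force: [-1.5, -1.1, 5.7]
grip_width: 0.0666
grasp_force: 26.4
```

>>> arm_command(deltas=[0,0,-40,0,50,0,0,-60,0,50,0,0,-60,0,50,0,0,-60,0,50,0,0,0,0,50])

```text
time: 8.38
tcp_pos: [0.4815, 0.2643, 0.2711]
tcp_rot: [0.001, 0.674, 0.738, 0.004]
wrist_force: [0.4, 0.6, -3.5]
grip_width: 0.0674
grasp_force: 29.6
```

```bash
python3 -c "
from h import *
s=r.get_state();print(s['tcp_pos'],s['tcp_rot'])
a=save('side','e',(250,120,550,420),2)"
```

```text
[0.48148306 0.26428043 0.27113003] [0.00116732 0.67435576 0.73839677 0.00362771]
```

View pics/e.png

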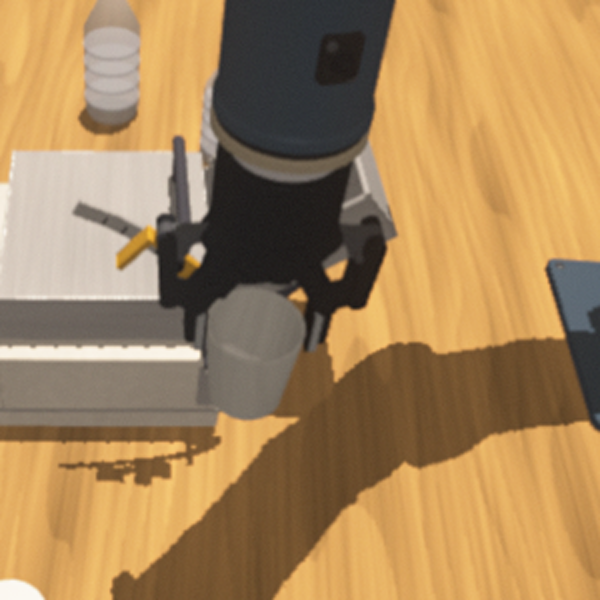

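The side crop shows the cup hanging upright between the pads at about crop (255,340), clear of the dryer.

>>> arm_command(deltas=[0,-44,0,0,50,-42,0,7,0,50,-42,0,7,0,50,-41,0,7,0,50,0,0,0,0,50])

```text
time: 9.05
tcp_pos: [0.447, 0.1296, 0.2434]
tcp_rot: [-0.001, 0.676, 0.737, -0.003]
wrist_force: [-0.1, -0.0, -2.7]
grip_width: 0.0671
grasp_force: 29.7
```

>>> arm_command(deltas=[-12,0,0,0,50,-12,0,0,0,50,-12,0,0,0,50,-12,0,0,0,50,-13,0,0,0,50])

```text
time: 9.68
tcp_pos: [0.4539, 0.0726, 0.246]
tcp_rot: [0.0, 0.674, 0.739, 0.0]
wrist_force: [2.6, 3.2, -0.3]
grip_width: 0.0672
grasp_force: 28.8
```

```bash
python3 -c "
from h import *
s=r.get_state();print(s['tcp_pos'],s['tcp_rot'])
a=save('side','f',(300,100,500,320),2)
a=save('top','f2',(220,200,420,400),2)
h=np.zeros((440,800,3),np.uint8);h[:,:400]=cv2.imread('pics/f.png');h[:400,400:]=cv2.imread('pics/f2.png');cv2.imwrite('pics/ff.png',h)"
```

```text
[0.45390877 0.07262482 0.24600653] [1.70848356e-04 6.74002078e-01 7.38729313e-01 4.14860751e-04]
```

View pics/ff.png

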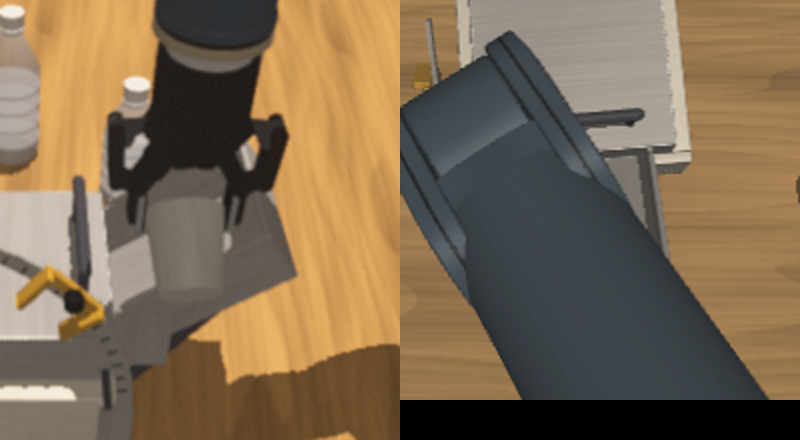

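The side crop shows the cup tilted over the left wall, mouth into the chute, at about crop (185,245). The top view is hidden by the arm.

>>> arm_command(deltas=[-10,0,10,0,50,-10,0,12,0,50,-8,0,12,0,50,-7,0,10,0,50,-5,0,8,0,50])

```text
time: 10.4
tcp_pos: [0.4586, 0.0333, 0.1937]
tcp_rot: [0.001, 0.674, 0.739, 0.001]
wrist_force: [8.5, 0.8, 4.5]
grip_width: 0.0669
grasp_force: 29.8
```

```bash
python3 -c "
from h import *
s=r.get_state();print(s['tcp_pos'],s['tcp_rot'],s['wrist_force'])
a=save('side','g',(330,120,470,280),3.7)"
```

```text
[0.45864815 0.03327262 0.19372598] [7.17515693e-04 6.74125992e-01 7.38615119e-01 1.15671802e-03] [8.46293441 0.79428082 4.54395925]
```

View pics/g.png

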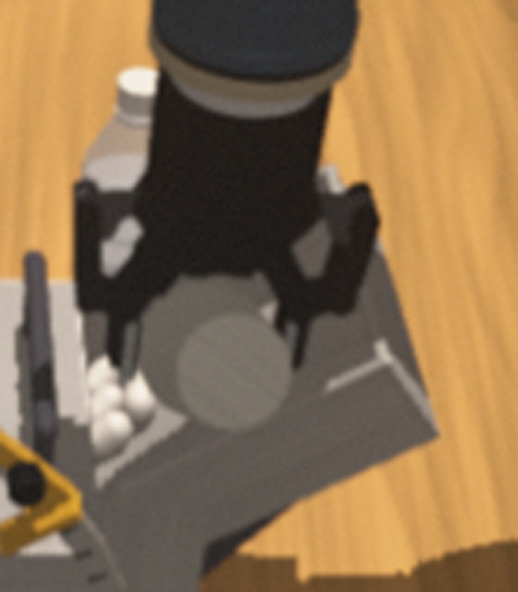

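The side crop shows the cup's foot facing the camera at crop (235,370), so the cup is past level. At least four white slugs are lying against the hood front at about crop (115,405). I'll tip it a little further to empty it fully.

>>> arm_command(deltas=[-4,0,3,0,50,-4,0,3,0,50,0,0,0,0,50,3,0,-2,0,50,-3,0,2,0,50])

```text
time: 11.08
tcp_pos: [0.4596, 0.026, 0.1881]
tcp_rot: [0.001, 0.674, 0.739, 0.002]
wrist_force: [9.1, 2.8, 2.5]
grip_width: 0.0664
grasp_force: 32.6
```

```bash
python3 -c "
from h import *
s=r.get_state();print(s['tcp_pos'],s['wrist_force'],s['joint_pos'])
im=eyes.get_image('side');cv2.imwrite('pics/g2_full.png',im[:,:,::-1])
h=cv2.cvtColor(im,cv2.COLOR_RGB2HSV)[200:260,345:440]
m=((h[...,1]<45)&(h[...,2]>175)).astype(np.uint8);k,l,st,c=cv2.connectedComponentsWithStats(m);print(st[1:][st[1:,4]>5])
h0=cv2.cvtColor(cv2.imread('pics/g_full.png'),cv2.COLOR_BGR2HSV)[200:260,345:440]
m=((h0[...,1]<45)&(h0[...,2]>175)).astype(np.uint8);k,l,st,c=cv2.connectedComponentsWithStats(m);print(st[1:][st[1:,4]>5])
"
```

```text
[0.45958054 0.02597674 0.18812161] [9.11865493 2.7619149  2.45295367] [ 0.42332951  0.38713284 -0.78738337  2.02565793  0.35894247  0.86491691
 -0.47166087]
[[  0   0  24  42 424]
 [ 86   9   5   9  19]]
[[  0   0  27  40 474]
 [ 87  13   4   5  10]]
```

>>> arm_command(deltas=[0,0,-20,0,50,0,0,-30,0,50,0,0,-30,0,50,0,0,-30,0,50,0,0,0,0,50])

```text
time: 11.75
tcp_pos: [0.4577, 0.0253, 0.2984]
tcp_rot: [0.0, 0.674, 0.739, -0.0]
wrist_force: [-0.4, 0.2, -2.1]
grip_width: 0.0668
grasp_force: 36.2
```

```bash
python3 -c "
from h import *
s=r.get_state();print(s['tcp_pos'],s['wrist_force'])
a=save('side','i',(320,70,480,270),3)"
```

```text
[0.45765959 0.0252832  0.29841735] [-0.37096595  0.15184319 -2.08819516]
```

View pics/i.png

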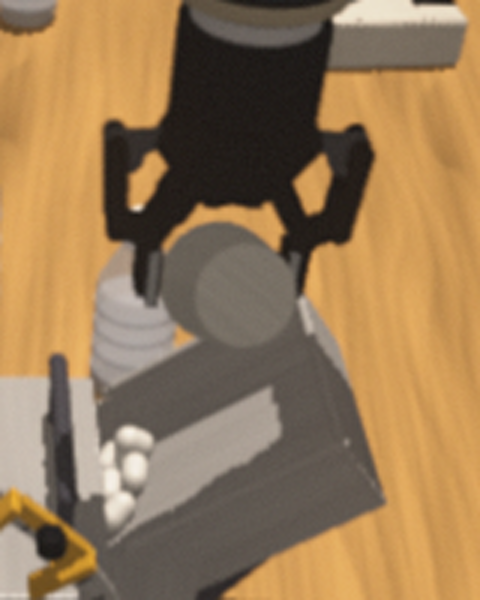

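The side crop shows all five slugs on the chute against the hood front (crop about (110–133, 438–510)). The empty cup still lies level between the pads with its foot towards the camera, because pad friction is holding it. That was the tenth picture, so everything after this is numeric only. Next I'll take the cup low over the bench and let it swing upright with a lighter grip.

>>> arm_command(deltas=[50,0,0,0,50,55,0,0,0,50,55,0,0,0,50,55,10,0,0,50,0,10,40,0,50])

```text
time: 12.42
tcp_pos: [0.457, 0.247, 0.2578]
tcp_rot: [-0.001, 0.671, 0.741, 0.002]
wrist_force: [0.6, -1.1, -2.4]
grip_width: 0.0667
grasp_force: 36.2
```

>>> arm_command(deltas=[0,0,50,0,50,0,0,50,0,50,0,0,50,0,50,0,0,35,0,50,0,0,0,0,50], squeeze=20)

```text
time: 13.05
tcp_pos: [0.4553, 0.2397, 0.0695]
tcp_rot: [-0.001, 0.673, 0.739, -0.004]
wrist_force: [0.3, -0.3, -2.3]
grip_width: 0.0664
grasp_force: 36.1
```

```bash
cat > cup.py <<'E'
from h import *
np.set_printoptions(precision=1,suppress=True)
s=r.get_state();p=s['tcp_pos'];print(p.round(4),s['wrist_force'],s['grasp_force'],s['grip_width'])
im=cv2.imread('pics/side0.png'); im2=eyes.get_image('side')[:,:,::-1]; cv2.imwrite('pics/cup_%d.png'%int(s['time']*100),im2)
c=proj('side',p+[0,0,.022])[0]; x0,y0=int(c[0])-60,int(c[1])-50
w=im2[y0:y0+150,x0:x0+120]; h=cv2.cvtColor(w,cv2.COLOR_BGR2HSV)
m=((h[...,1]<55)&(h[...,2]>75)&(h[...,2]<190)).astype(np.uint8);k,l,st,cc=cv2.connectedComponentsWithStats(m)
for i in np.argsort(-st[1:,4])[:2]+1: print('blob',st[i]+[x0,y0,0,0,0],cc[i]+[x0,y0])
a=np.linspace(0,6.28,60); rot=s['tcp_rot']; 
from scipy.spatial.transform import Rotation as R
M=R.from_quat(np.roll(rot,-1)).as_matrix(); X,Y=M[:,0],M[:,1]; piv=p+[0,0,.022]
for t in(0,20,40,60,80,100):
    t_=np.radians(t); ax=-X*np.sin(t_)+np.array([0,0,1])*np.cos(t_); pe=np.cross(ax,Y)
    q=np.vstack([proj('side',piv-L*ax+Rr*(np.outer(np.cos(a),Y)+np.outer(np.sin(a),pe))) for L,Rr in((.072,.026),(0,.033))]); print(t,q.min(0),q.max(0))
E
python3 cup.py
```

```text
[0.5 0.2 0.1] [ 0.3 -0.3 -2.3] 36.14227520884015 0.0664110709601579
blob [ 356  340   51   51 1724] [383.6 363.8]
blob [ 320  301   44   31 1031] [337.8 313.7]
0 [361.  334.8] [401.  387.3]
20 [360.9 339.5] [401.1 396. ]
40 [360.9 345.6] [401.2 399.8]
60 [360.9 350.7] [401.2 397.7]
80 [360.9 343.6] [401.2 399.7]
100 [361.  337.5] [403.4 397.6]
```

>>> arm_command(deltas=[0,0,0,0,64,0,0,0,0,65,0,0,0,0,65.5,0,0,0,0,66,0,0,0,0,66], squeeze=20)

```text
time: 13.72
tcp_pos: [0.4582, 0.2413, 0.073]
tcp_rot: [0.0, 0.674, 0.739, 0.0]
wrist_force: [-1.0, -0.9, -1.4]
grip_width: 0.0668
grasp_force: 36.1
```

```bash
python3 cup.py
```

```text
[0.5 0.2 0.1] [-1.  -0.9 -1.4] 36.14234550157562 0.06675070707760386
blob [ 355  339   51   52 1739] [382.1 363.3]
blob [ 319  301   44   31 1008] [336.5 313.6]
0 [359.3 334.3] [399.5 387. ]
20 [359.3 339. ] [399.6 395.7]
40 [359.3 345.1] [399.7 399.5]
60 [359.3 350.2] [399.7 397.4]
80 [359.3 343. ] [399.6 399.5]
100 [359.3 336.9] [401.8 397.3]
```

>>> arm_command(deltas=[0,0,-62,0,50,0,0,-30,0,50,0,0,40,0,50,0,0,30,0,50,0,0,-62,0,50], squeeze=20)

```text
time: 14.4
tcp_pos: [0.4552, 0.2385, 0.1506]
tcp_rot: [-0.003, 0.674, 0.739, -0.007]
wrist_force: [2.5, 1.5, -0.7]
grip_width: 0.0664
grasp_force: 33.6
```

>>> arm_command(deltas=[0,0,-30,0,50,0,0,25,0,50,0,0,40,0,50,0,0,27,0,50,0,0,0,0,50])

```text
time: 15.02
tcp_pos: [0.457, 0.2406, 0.0934]
tcp_rot: [-0.001, 0.674, 0.739, -0.002]
wrist_force: [1.0, 0.8, -0.9]
grip_width: 0.0665
grasp_force: 33.5
```

```bash
python3 cup.py
```

```text
[0.5 0.2 0.1] [ 1.   0.8 -0.9] 33.51208057603799 0.06646654227764041
blob [ 357  334   45   59 2035] [382.4 361.9]
blob [321 293  43  39 917] [337.  311.8]
0 [361.1 327. ] [402.  380.8]
20 [361.  331.9] [402.1 389.4]
40 [361.  338.1] [402.2 393.1]
60 [361.  342.7] [402.2 390.8]
80 [361.  335.4] [402.2 393.1]
100 [361.1 329.3] [404.5 390.6]
```

```bash
python3 - <<'E'
import cv2,numpy as np,glob
fs=sorted(glob.glob('pics/cup_*.png'),key=lambda f:int(f[9:-4]));print(fs)
for f in(fs[-2],fs[-1]):
    g=cv2.imread(f); h=cv2.cvtColor(g,cv2.COLOR_BGR2HSV); v=h[...,2]; s=h[...,1]
    for y in range(328,404,4):
        row=(s[y,340:420]<55)&(v[y,340:420]>75)&(v[y,340:420]<190); x=np.where(row)[0]+340
        print(y,(x.min(),x.max(),len(x)) if len(x) else None, v[y,364:404:6])
    print()
E
```

```text
['pics/cup_1305.png', 'pics/cup_1372.png', 'pics/cup_1502.png']
328 (np.int64(340), np.int64(419), 8) [33 33 32 31 32 29 32]
332 (np.int64(354), np.int64(354), 1) [35 32 32 30 31 30 30]
336 None [31 33 31 33 30 30 29]
340 (np.int64(373), np.int64(392), 20) [ 34  32  91 107  93 104  33]
344 (np.int64(368), np.int64(395), 28) [ 44 111 111 113 111 112  33]
348 (np.int64(361), np.int64(397), 37) [112 115 111 115 108 111  31]
352 (np.int64(356), np.int64(404), 44) [113 113 113 112 108 110  32]
356 (np.int64(355), np.int64(403), 48) [113 110 112 112 110 108  70]
360 (np.int64(355), np.int64(402), 45) [110 111 112 113 113 107 104]
364 (np.int64(363), np.int64(400), 38) [108 112 116 126 129 127 107]
368 (np.int64(365), np.int64(401), 37) [111 110 129 129 127 129 126]
372 (np.int64(367), np.int64(402), 36) [111 115 131 126 129 129 141]
376 (np.int64(369), np.int64(402), 34) [115 121 131 129 128 128 179]
380 (np.int64(371), np.int64(401), 31) [113 120 126 130 130 129 177]
384 (np.int64(373), np.int64(399), 27) [112 119 127 125 130 131 142]
388 (np.int64(377), np.int64(393), 17) [112 120 123 12
[... 644 characters left out ...]
5]
360 (np.int64(364), np.int64(400), 37) [110 119 123 125 123 119 114]
364 (np.int64(365), np.int64(401), 37) [110 119 122 125 125 120 114]
368 (np.int64(366), np.int64(401), 36) [112 119 123 124 126 119 111]
372 (np.int64(367), np.int64(401), 35) [113 118 124 124 124 118 119]
376 (np.int64(368), np.int64(401), 34) [115 116 124 124 124 119 181]
380 (np.int64(368), np.int64(401), 34) [114 117 123 123 122 125 169]
384 (np.int64(369), np.int64(401), 33) [113 125 123 125 124 124 122]
388 (np.int64(370), np.int64(398), 29) [114 122 121 123 124 122 120]
392 (np.int64(381), np.int64(386), 6) [114 117 117 121 123 114 116]
396 None [119 117 116 112 112 191 118]
400 None [115 116 115 112 111 228 223]
```

>>> arm_command(deltas=[0,0,-62,0,50,0,0,-30,0,50,0,0,40,0,50,0,0,30,0,50,0,0,-62,0,50])

```text
time: 15.7
tcp_pos: [0.4557, 0.2389, 0.1745]
tcp_rot: [-0.003, 0.674, 0.739, -0.005]
wrist_force: [1.7, 0.2, -1.4]
grip_width: 0.0667
grasp_force: 29.6
```

>>> arm_command(deltas=[0,0,-30,0,50,0,0,25,0,50,0,0,40,0,50,0,0,27,0,50,0,0,0,0,50])

```text
time: 16.32
tcp_pos: [0.4577, 0.2411, 0.1168]
tcp_rot: [-0.0, 0.674, 0.739, -0.001]
wrist_force: [-0.2, -0.3, -1.5]
grip_width: 0.0665
grasp_force: 29.6
```

```bash
cat > prof.py <<'E'
import cv2,numpy as np,glob
f=sorted(glob.glob('pics/cup_*.png'),key=lambda f:int(f[9:-4]))[-1]
h=cv2.cvtColor(cv2.imread(f),cv2.COLOR_BGR2HSV); v=h[...,2]; s=h[...,1]
for y in range(320,404,4):
    row=(s[y,340:420]<55)&(v[y,340:420]>75)&(v[y,340:420]<190); x=np.where(row)[0]+340
    print(y,(x.min(),x.max(),len(x)) if len(x) else None, v[y,364:404:6])
E
python3 cup.py; python3 prof.py
```

```text
[0.5 0.2 0.1] [-0.2 -0.3 -1.5] 29.584729741327465 0.06653831315009755
blob [ 357  334   47   52 1835] [380.6 357.5]
blob [ 322  285   43   47 1097] [336.8 305.5]
0 [361.8 318.8] [403.7 373.9]
20 [361.8 323.9] [403.8 382.5]
40 [361.7 330.3] [403.9 386. ]
60 [361.8 334.2] [403.9 383.4]
80 [361.8 326.8] [404.1 386. ]
100 [361.8 320.6] [406.4 383.3]
320 (np.int64(340), np.int64(342), 3) [34 31 31 34 29 28 33]
324 (np.int64(340), np.int64(342), 3) [ 30  31 105 110 115 107  89]
328 (np.int64(340), np.int64(342), 3) [ 32 161 112 112 114 112 117]
332 None [208 125 114 112 112 109 116]
336 (np.int64(358), np.int64(409), 42) [111 126 134 138 133 122 107]
340 (np.int64(358), np.int64(408), 49) [118 125 129 134 129 127 121]
344 (np.int64(358), np.int64(407), 45) [118 124 130 137 131 127 122]
348 (np.int64(364), np.int64(401), 38) [118 124 130 136 130 128 122]
352 (np.int64(363), np.int64(400), 38) [116 127 130 138 128 128 117]
356 (np.int64(363), np.int64(399), 37) [117 125 131 134 130 130 112]
360 (np.int64(363), np.int64(399), 37) [119 126 132 138 129 129 109]
364 (np.int64(364), np.int64(398), 35) [117 123 131 135 127 127 110]
368 (np.int64(364), np.int64(397), 34) [116 126 131 134 128 125 112]
372 (np.int64(364), np.int64(397), 34) [115 123 132 132 126 123 113]
376 (np.int64(364), np.int64(396), 33) [115 123 133 133 128 121 112]
380 (np.int64(364), np.int64(395), 32) [115 126 134 132 125 117 112]
384 (np.int64(374), np.int64(393), 20) [112 122 133 133 126 117 118]
388 None [115 119 111 112 112 110 116]
392 None [115 119 111 113 113 112 115]
396 None [117 119 115 114 113 111 117]
400 None [118 119 114 115 115 204 140]
```

>>> arm_command(deltas=[30,0,-54,0,50,10,0,-25,0,50,-15,0,35,0,50,-25,0,40,0,50,30,0,-54,0,50])

```text
time: 17.0
tcp_pos: [0.4528, 0.2635, 0.1705]
tcp_rot: [-0.0, 0.676, 0.737, -0.007]
wrist_force: [1.4, 1.7, -1.4]
grip_width: 0.0668
grasp_force: 28.1
```

>>> arm_command(deltas=[10,0,-25,0,50,-10,0,25,0,50,-20,0,40,0,50,-10,0,35,0,50,0,0,0,0,50])

```text
time: 17.62
tcp_pos: [0.458, 0.2403, 0.1]
tcp_rot: [-0.0, 0.674, 0.738, -0.001]
wrist_force: [-1.0, -0.1, -0.6]
grip_width: 0.0667
grasp_force: 28.1
```

```bash
python3 cup.py; python3 prof.py
```

```text
[0.5 0.2 0.1] [-1.  -0.1 -0.6] 28.116335074882954 0.0667036442711026
blob [ 356  332   46   57 1859] [378.  358.3]
blob [321 291  43  41 946] [336.2 310.3]
0 [360.8 324.5] [402.  378.6]
20 [360.8 329.4] [402.1 387.2]
40 [360.7 335.7] [402.2 390.8]
60 [360.7 340.1] [402.2 388.4]
80 [360.8 332.7] [402.2 390.8]
100 [360.8 326.6] [404.5 388.3]
320 (np.int64(340), np.int64(356), 7) [31 30 32 28 31 34 28]
324 (np.int64(340), np.int64(352), 5) [34 30 33 33 32 30 31]
328 (np.int64(340), np.int64(341), 2) [30 34 43 52 47 47 33]
332 (np.int64(372), np.int64(378), 7) [ 32  45 126 116 113 108  66]
336 (np.int64(364), np.int64(392), 29) [ 90 128 130 127 127 113  91]
340 (np.int64(359), np.int64(407), 40) [119 128 131 129 131 122  61]
344 (np.int64(357), np.int64(407), 48) [118 131 130 127 127 122 106]
348 (np.int64(356), np.int64(406), 47) [120 129 132 130 128 118 104]
352 (np.int64(361), np.int64(398), 38) [117 127 124 130 122 119 105]
356 (np.int64(361), np.int64(397), 37) [119 125 125 132 128 123 107]
360 (np.int64(361), np.int64(396), 36) [119 126 129 129 128 123 109]
364 (np.int64(361), np.int64(395), 35) [120 125 126 131 127 120 109]
368 (np.int64(361), np.int64(394), 34) [120 127 129 129 126 114 111]
372 (np.int64(361), np.int64(392), 32) [123 125 128 128 125 109 111]
376 (np.int64(361), np.int64(391), 31) [121 127 127 125 123 109 112]
380 (np.int64(362), np.int64(390), 29) [120 125 129 126 119 109 131]
384 (np.int64(365), np.int64(388), 24) [117 127 129 125 117 110 131]
388 (np.int64(378), np.int64(379), 2) [115 120 126 119 114 110 116]
392 None [114 120 107 113 113 111 115]
396 None [118 119 116 114 113 190 117]
400 None [115 117 113 115 113 228 198]
```

>>> arm_command(deltas=[35,0,-51,0,50,12,0,-25,0,50,-17,0,35,0,50,-30,0,41,0,50,35,0,-51,0,50])

```text
time: 18.3
tcp_pos: [0.4526, 0.269, 0.1473]
tcp_rot: [-0.0, 0.676, 0.737, -0.007]
wrist_force: [2.6, 1.6, -0.7]
grip_width: 0.0663
grasp_force: 26.9
```

>>> arm_command(deltas=[12,0,-25,0,50,-10,0,25,0,50,-22,0,40,0,50,-15,0,11,0,50,0,0,0,0,50])

```text
time: 18.92
tcp_pos: [0.4587, 0.2411, 0.101]
tcp_rot: [0.0, 0.674, 0.738, 0.0]
wrist_force: [-0.2, -0.2, -0.9]
grip_width: 0.0666
grasp_force: 26.9
```

```bash
python3 cup.py; python3 prof.py
```

```text
[0.5 0.2 0.1] [-0.2 -0.2 -0.9] 26.883022076217458 0.0665712441210446
blob [ 356  329   45   57 1827] [377.4 356.3]
blob [320 291  44  41 947] [335.3 310.3]
0 [360.4 324.4] [401.6 378.7]
20 [360.3 329.4] [401.7 387.3]
40 [360.3 335.7] [401.8 390.9]
60 [360.3 340.1] [401.8 388.5]
80 [360.3 332.7] [401.8 390.9]
100 [360.4 326.6] [404.1 388.4]
320 (np.int64(340), np.int64(356), 6) [30 31 30 30 30 35 31]
324 (np.int64(340), np.int64(352), 4) [31 32 32 32 33 32 31]
328 (np.int64(340), np.int64(340), 1) [32 31 39 55 53 52 33]
332 (np.int64(371), np.int64(387), 17) [ 36  62 129 128 122 110  58]
336 (np.int64(363), np.int64(394), 32) [109 126 131 128 127 119  77]
340 (np.int64(358), np.int64(406), 44) [119 130 129 126 127 123  49]
344 (np.int64(357), np.int64(406), 47) [121 128 132 131 127 119 100]
348 (np.int64(356), np.int64(405), 48) [119 124 129 132 126 117 100]
352 (np.int64(361), np.int64(398), 38) [117 122 126 129 122 114  93]
356 (np.int64(361), np.int64(397), 37) [120 126 126 125 120 123 108]
360 (np.int64(360), np.int64(395), 36) [121 125 127 127 126 121 109]
364 (np.int64(360), np.int64(393), 34) [120 126 128 129 124 116 111]
368 (np.int64(360), np.int64(392), 33) [120 125 131 127 124 109 110]
372 (np.int64(360), np.int64(390), 31) [121 125 130 124 119 107 112]
376 (np.int64(360), np.int64(388), 29) [121 124 129 124 115 110 112]
380 (np.int64(363), np.int64(387), 25) [121 125 126 123 114 110 133]
384 (np.int64(368), np.int64(383), 16) [113 126 126 121 112 112 134]
388 None [115 120 112 110 115 113 115]
392 None [115 118 109 114 113 111 117]
396 None [119 119 117 113 114 191 117]
400 None [115 119 115 113 113 228 200]
```

>>> arm_command(deltas=[40,0,-47,0,50,12,0,-25,0,50,-17,0,32,0,50,-35,0,40,0,50,40,0,-47,0,50])

```text
time: 19.6
tcp_pos: [0.4519, 0.2731, 0.1424]
tcp_rot: [0.0, 0.676, 0.737, -0.008]
wrist_force: [2.5, 2.1, -1.5]
grip_width: 0.0664
grasp_force: 25.8
```

>>> arm_command(deltas=[12,0,-25,0,50,-10,0,25,0,50,-22,0,40,0,50,-20,0,7,0,50,0,0,0,0,50])

```text
time: 20.23
tcp_pos: [0.4588, 0.2405, 0.1008]
tcp_rot: [0.0, 0.675, 0.738, 0.0]
wrist_force: [-1.0, 0.9, -0.8]
grip_width: 0.0664
grasp_force: 25.8
```

```bash
python3 cup.py; python3 prof.py
```

```text
[0.5 0.2 0.1] [-1.   0.9 -0.8] 25.764515584451146 0.06644062269108354
blob [ 356  328   45   55 1752] [377.3 354.4]
blob [320 291  44  41 954] [335.2 310.4]
0 [360.4 324.2] [401.5 378.4]
20 [360.3 329.1] [401.7 387. ]
40 [360.3 335.4] [401.8 390.6]
60 [360.3 339.8] [401.7 388.2]
80 [360.3 332.5] [401.7 390.6]
100 [360.4 326.3] [404.  388.1]
320 (np.int64(352), np.int64(355), 4) [33 33 31 31 31 29 30]
324 (np.int64(340), np.int64(352), 4) [32 32 32 31 30 33 29]
328 (np.int64(340), np.int64(383), 3) [34 33 49 72 62 60 30]
332 (np.int64(371), np.int64(390), 20) [ 33  64 127 129 126 109  64]
336 (np.int64(363), np.int64(395), 33) [112 125 128 127 124 119  74]
340 (np.int64(358), np.int64(407), 44) [119 127 127 130 124 119  58]
344 (np.int64(357), np.int64(406), 46) [121 128 126 130 123 118 103]
348 (np.int64(356), np.int64(405), 48) [124 128 125 127 120 115 101]
352 (np.int64(360), np.int64(398), 39) [118 125 126 126 119 112  96]
356 (np.int64(360), np.int64(396), 37) [120 122 123 125 120 120 106]
360 (np.int64(360), np.int64(394), 35) [120 124 126 126 125 117 108]
364 (np.int64(359), np.int64(392), 34) [121 126 125 125 124 109 109]
368 (np.int64(359), np.int64(390), 32) [119 124 126 125 120 109 109]
372 (np.int64(360), np.int64(388), 29) [119 122 126 121 114 112 114]
376 (np.int64(362), np.int64(386), 25) [119 125 124 120 114 110 111]
380 (np.int64(366), np.int64(383), 18) [118 124 123 118 115 110 129]
384 None [114 119 112 113 114 110 130]
388 None [115 119 112 114 113 109 116]
392 None [115 115 111 113 114 110 117]
396 None [117 118 115 113 114 187 117]
400 None [117 117 114 114 111 227 197]
```

>>> arm_command(deltas=[0,0,30,0,50,0,0,15,0,50,0,0,4,0,50,0,0,3,0,50,0,0,2,0,50])

```text
time: 20.9
tcp_pos: [0.46, 0.2456, 0.0489]
tcp_rot: [-0.0, 0.673, 0.739, 0.004]
wrist_force: [1.4, 4.0, 24.3]
grip_width: 0.0666
grasp_force: 28.2
```

>>> arm_command(deltas=[0,0,2,0,50,0,0,0,0,50,0,0,0,0,50,0,0,0,0,50,0,0,0,0,50])

```text
time: 21.52
tcp_pos: [0.461, 0.2462, 0.0474]
tcp_rot: [0.0, 0.673, 0.739, 0.005]
wrist_force: [1.6, 5.1, 20.8]
grip_width: 0.0667
grasp_force: 28.1
```

```bash
python3 cup.py; python3 prof.py
```

```text
[0.5 0.2 0. ] [ 1.6  5.1 20.8] 28.147050827974454 0.0667378908125428
blob [ 352  350   44   49 1510] [373.7 372.9]
blob [316 311  44  23 853] [336.4 320.5]
0 [356.4 345. ] [395.8 396.5]
20 [356.4 349.6] [395.9 405.3]
40 [356.4 355.6] [396.  409.2]
60 [356.4 361.3] [396.  407.5]
80 [356.4 354.1] [395.9 409.4]
100 [356.4 348.1] [397.8 407.6]
320 (np.int64(340), np.int64(358), 19) [ 33  30  90 110 101 100 107]
324 (np.int64(340), np.int64(358), 19) [32 30 30 32 62 70 40]
328 (np.int64(345), np.int64(354), 10) [31 30 32 31 33 31 30]
332 (np.int64(340), np.int64(419), 11) [32 31 29 30 32 31 30]
336 None [33 32 32 34 30 32 30]
340 (np.int64(415), np.int64(416), 2) [32 32 32 29 32 32 31]
344 None [33 32 32 31 32 32 27]
348 None [33 33 33 31 31 32 30]
352 (np.int64(369), np.int64(387), 19) [ 30 106 121 122 115  33  35]
356 (np.int64(361), np.int64(391), 30) [ 84 126 125 124 118  90  31]
360 (np.int64(357), np.int64(394), 38) [125 123 123 125 120 101  62]
364 (np.int64(353), np.int64(400), 44) [125 126 121 122 116 110  98]
368 (np.int64(352), np.int64(399), 46) [122 125 125 123 116 106  83]
372 (np.int64(357), np.int64(392), 36) [122 124 128 119 113 107 224]
376 (np.int64(357), np.int64(391), 35) [119 118 124 113 119 107 227]
380 (np.int64(357), np.int64(389), 33) [119 122 125 121 117 107 227]
384 (np.int64(357), np.int64(387), 31) [116 120 124 118 112 108 115]
388 (np.int64(358), np.int64(385), 28) [120 123 125 117 113 108 112]
392 (np.int64(360), np.int64(383), 24) [119 121 122 115 111 112 114]
396 (np.int64(364), np.int64(380), 17) [119 122 121 112 110 220 113]
400 None [116 121 115 110 112 227 231]
```

>>> arm_command(deltas=[0,0,-2,0,50,0,0,0,0,85,0,0,0,0,85,0,0,0,0,85,0,0,-10,0,85])

```text
time: 22.2
tcp_pos: [0.4576, 0.241, 0.0556]
tcp_rot: [-0.0, 0.674, 0.739, -0.001]
wrist_force: [-0.7, 0.1, 0.2]
grip_width: 0.0852
grasp_force: 0.0
```

>>> arm_command(deltas=[0,0,-40,0,85,0,0,-60,0,85,0,0,-60,0,85,0,0,-60,0,85,0,0,-60,0,85])

```text
time: 22.82
tcp_pos: [0.4574, 0.2412, 0.3385]
tcp_rot: [-0.0, 0.674, 0.739, 0.0]
wrist_force: [1.1, 0.8, -0.5]
grip_width: 0.0851
grasp_force: 0.0
```

```bash
python3 prof.py >/dev/null; python3 - <<'E'
from h import *
s=r.get_state();print(s['tcp_pos'],s['joint_pos'],s['time'])
a=np.linspace(0,6.28,60)
for n in("side","top"):
    im=eyes.get_image(n);cv2.imwrite(f'pics/k_{n}.png',im[:,:,::-1]);h=cv2.cvtColor(im,cv2.COLOR_RGB2HSV)
    b=(330,330,430,430) if n=="side" else (180,270,250,330)
    hh=h[b[1]:b[3],b[0]:b[2]];m=((hh[...,1]<70)&(hh[...,2]>50)).astype(np.uint8);k,l,st,c=cv2.connectedComponentsWithStats(m)
    i=1+st[1:,4].argmax();print(n,st[i]+[b[0],b[1],0,0,0])
    for p in((.458,.242),(.461,.246)):
        q=np.vstack([proj(n,np.c_[p[0]+R*np.cos(a),p[1]+R*np.sin(a),0*a+z]) for R,z in((.033,.072),(.026,0))]);print(p,q.min(0),q.max(0))
E
```

```text
[0.45739566 0.24122023 0.33850693] [ 0.07647457  0.35026297 -0.91718938  1.64894819  0.28766041  1.28526018
 -0.80104834] 22.825
side [ 357  350   38   50 1495]
(0.458, 0.242) [358.39374101 342.26169202] [397.76561442 393.78980521]
(0.461, 0.246) [356.53848736 344.09584235] [396.03740102 395.74964174]
top [180 289  44  41 913]
(0.458, 0.242) [196.00547978 289.45580046] [228.50442349 319.67856614]
(0.461, 0.246) [194.26243294 288.07452108] [226.84149325 318.26760222]
```

>>> arm_command(deltas=[-43,12,0,0,85,-43,12,0,0,85,-43,12,0,0,85,-43,12,0,0,85,-42,11,0,0,85])

```text
time: 23.55
tcp_pos: [0.5364, 0.0323, 0.3361]
tcp_rot: [-0.0, 0.674, 0.739, -0.0]
wrist_force: [1.2, 0.5, 0.5]
grip_width: 0.0848
grasp_force: 0.0
```

```bash
python3 - <<'E'
from h import *
s=r.get_state();print(s['tcp_pos'])
yaw=np.radians(5.2); ex=np.array([np.cos(yaw),np.sin(yaw),0]);ey=np.array([-np.sin(yaw),np.cos(yaw),0]);
H=np.array([.5355,.0335,0]); O=H-.027*ex
def pol(n,uv,yd):
    o,d=ray(n,uv); t=(yd-(o-O)@ey)/(d@ey); X=o+t*d; x=(X-O)@ex; return np.hypot(.19-x,X[2]-.11)*1000,np.arctan2(X[2]-.11,.19-x)
im=cv2.imread('pics/side0.png');h=cv2.cvtColor(im,cv2.COLOR_BGR2HSV)
m=cv2.inRange(h,(13,150,90),(28,255,255)); w=np.zeros_like(m); w[225:275,300:360]=m[225:275,300:360]
ys,xs=np.where(w); pp=np.array([pol('side',(x,y),.136) for x,y in zip(xs,ys)]); print(len(xs),pp.min(0),pp.max(0),pp.mean(0))
for lo in range(160,225,5):
    q=pp[(pp[:,0]>=lo)&(pp[:,0]<lo+5),1]
    if len(q): print(lo,len(q),np.histogram(q,bins=np.arange(.2,1.11,.05))[0])
# dark pin
for y in range(278,310,2): print(y,im[y,346:368].mean(1).astype(int))
for uv in((354,291),(354,297),(354,303)): print(uv,[tuple(np.round(pol('side',uv,d),3)) for d in(.12,.136,.145)])
E
```

```text
[0.53639393 0.03225579 0.33607098]
465 [171.15748509   0.61481579] [218.31312301   0.9627659 ] [199.88275236   0.79399807]
170 13 [0 0 0 0 0 0 0 0 5 1 0 0 0 0 7 0 0 0]
175 32 [ 0  0  0  0  0  0  0  0  7 11  0  0  0  0 14  0  0  0]
180 38 [ 0  0  0  0  0  0  0  0  8 13  1  0  0  0 14  2  0  0]
185 40 [ 0  0  0  0  0  0  0  0  8 13  1  0  0  0 16  2  0  0]
190 42 [ 0  0  0  0  0  0  0  0  8 15  1  0  0  0 14  4  0  0]
195 42 [ 0  0  0  0  0  0  0  0  9 14  1  0  0  0 14  4  0  0]
200 50 [ 0  0  0  0  0  0  0  0 10 15  2  0  0  1 16  6  0  0]
205 72 [ 0  0  0  0  0  0  0  0  9 15  7  0  7 15 15  4  0  0]
210 86 [ 0  0  0  0  0  0  0  0  3 14 14  7 12 17 17  2  0  0]
215 50 [ 0  0  0  0  0  0  0  0  0  2  5  7 12 10 12  2  0  0]
278 [84 82 80 82 82 82 82 81 80 80 81 84 85 83 83 84 88 93 83 81 83 82]
280 [85 84 83 84 83 84 85 84 83 82 82 83 80 82 78 82 83 84 86 83 78 82]
282 [85 83 84 84 85 86 85 80 83 82 70 63 63 61 62 75 82 83 78 72 65 63]
284 [81 82 81 80 85 86 80 77 80 92 93 82 82 82 81 83 82 83 78 58 41 39]
286 [ 85  85  84  80  71  70  74  78  77 113 147 108  81  82  86  83  84  83

[... 775 characters left out ...]
8]
304 [107 104 101  92  84  75  66  75  88 108 129 104  83  81  81  83  83  84
  99 135 140  90]
306 [105 107 103  94  80  81  85  95  93  86  85  84  80  80  81  82  82  84
  89 102  99  75]
308 [105 106  99  87  81  80  79  80  79  78  83  83  85  83  80  80  84  85
  83  80  74  67]
(354, 291) [(np.float64(183.851), np.float64(0.139)), (np.float64(185.315), np.float64(0.245)), (np.float64(187.035), np.float64(0.303))]
(354, 297) [(np.float64(183.424), np.float64(0.05)), (np.float64(183.192), np.float64(0.159)), (np.float64(184.027), np.float64(0.221))]
(354, 303) [(np.float64(184.514), np.float64(-0.042)), (np.float64(182.437), np.float64(0.07)), (np.float64(182.284), np.float64(0.133))]
```

>>> arm_command(deltas=[0,0,50,0,85,0,0,50,0,85,0,0,30,0,85,0,0,15,0,85,0,0,0,0,85])

```text
time: 24.18
tcp_pos: [0.5362, 0.0337, 0.1907]
tcp_rot: [-0.0, 0.674, 0.739, -0.0]
wrist_force: [0.2, -0.7, 0.8]
grip_width: 0.085
grasp_force: 0.0
```

>>> arm_command(deltas=[0,0,0,0,0,0,0,0,0,0,0,0,0,0,0,0,0,0,0,0,0,0,0,0,0], squeeze=50)

```text
time: 24.8
tcp_pos: [0.5371, 0.0337, 0.1912]
tcp_rot: [0.0, 0.674, 0.739, 0.001]
wrist_force: [2.4, 0.1, 1.7]
grip_width: 0.0101
grasp_force: 48.7
```

>>> arm_command(deltas=[0,6,-9.2,0,0,0,6.5,-8.9,0,0,0,7,-8.5,0,0,0,7.6,-8,0,0,0,8,-7.5,0,0])

```text
time: 25.42
tcp_pos: [0.5701, 0.0368, 0.2332]
tcp_rot: [-0.001, 0.674, 0.739, -0.002]
wrist_force: [-11.4, -0.4, 0.1]
grip_width: 0.0102
grasp_force: 49.2
```

>>> arm_command(deltas=[0,8.3,-7.2,0,0,0,8.8,-6.5,0,0,0,9.1,-6.2,0,0,0,9.5,-5.5,0,0,0,9.8,-5.1,0,0])

```text
time: 26.05
tcp_pos: [0.6146, 0.041, 0.2652]
tcp_rot: [-0.001, 0.674, 0.739, -0.002]
wrist_force: [-15.8, -1.2, 11.9]
grip_width: 0.0102
grasp_force: 51.0
```

>>> arm_command(deltas=[0,9.5,-6,0,0,0,9,-5,0,0,0,0,0,0,0,0,0,0,0,0,0,0,0,0,0])

```text
time: 26.68
tcp_pos: [0.6339, 0.0428, 0.2744]
tcp_rot: [-0.001, 0.674, 0.739, -0.001]
wrist_force: [-6.6, 1.4, -5.4]
grip_width: 0.01
grasp_force: 49.4
```

```bash
cat > pin.py <<'E'
from h import *
s=r.get_state();print(s['time'],s['tcp_pos'],s['wrist_force'])
yaw=np.radians(5.2); ex=np.array([np.cos(yaw),np.sin(yaw),0]);ey=np.array([-np.sin(yaw),np.cos(yaw),0])
O=np.array([.5355,.0335,0])-.027*ex
im=eyes.get_image('side')[:,:,::-1].copy(); cv2.imwrite('pics/pin_%d.png'%int(s['time']*100),im); im0=cv2.imread('pics/side0.png')
h=cv2.cvtColor(im,cv2.COLOR_BGR2HSV);v=h[...,2]
print('brass px',[int((cv2.inRange(cv2.cvtColor(i,cv2.COLOR_BGR2HSV),(13,150,90),(28,255,255))[225:275,300:360]>0).sum()) for i in(im0,im)])
# grey along arcs r, y=136, angle from .5 to 1.1
A=np.arange(.56,1.04,.02); print('ang ',(A*100).round().astype(int))
for yd in(.136,.130,.122):
  for R in(.180,.184,.188):
    X=[O+(.19-R*np.cos(a))*ex+yd*ey+np.array([0,0,.11+R*np.sin(a)]) for a in A]
    q=proj('side',X); vals=[int(v[int(round(y)),int(round(x))]) for x,y in q]; sat=[int(h[int(round(y)),int(round(x)),1]) for x,y in q]
    print(yd,R,vals); 
    if R==.184: print('   sat',sat)
E
python3 pin.py
```

```text
26.675 [0.63387767 0.04283304 0.27439665] [-6.56004433  1.40568652 -5.42452904]
brass px [465, 512]
ang  [ 56  58  60  62  64  66  68  70  72  74  76  78  80  82  84  86  88  90
  92  94  96  98 100 102]
0.136 0.18 [102, 101, 107, 116, 115, 118, 120, 162, 216, 144, 61, 96, 197, 168, 89, 90, 103, 114, 169, 184, 169, 99, 99, 98]
0.136 0.184 [99, 98, 103, 117, 114, 116, 119, 172, 248, 251, 238, 71, 81, 105, 140, 113, 103, 117, 170, 185, 179, 106, 97, 98]
   sat [36, 34, 72, 161, 181, 182, 189, 166, 14, 11, 23, 14, 35, 34, 38, 34, 72, 181, 198, 197, 191, 65, 37, 34]
0.136 0.188 [101, 98, 108, 117, 119, 117, 118, 135, 251, 251, 254, 232, 50, 64, 125, 126, 102, 115, 176, 188, 154, 98, 97, 96]
0.13 0.18 [98, 117, 118, 115, 116, 154, 232, 251, 251, 144, 57, 60, 138, 140, 113, 103, 114, 153, 185, 179, 106, 98, 98, 96]
0.13 0.184 [98, 111, 120, 117, 117, 115, 233, 252, 251, 251, 116, 50, 64, 125, 126, 104, 119, 176, 188, 177, 102, 100, 98, 97]
   sat [36, 106, 187, 183, 181, 184, 44, 10, 12, 14, 46, 31, 32, 33, 36, 78, 189, 197, 193, 190, 50, 41, 34, 37]
0.13 0.188 [100, 111, 156, 198, 136, 128, 203, 239, 158, 239, 244, 176, 64, 77, 89, 103, 116, 160, 186, 175, 103, 98, 98, 98]
0.122 0.18 [120, 119, 118, 115, 183, 251, 251, 251, 215, 103, 48, 72, 115, 100, 109, 136, 183, 190, 153, 98, 99, 96, 100, 98]
0.122 0.184 [156, 198, 175, 128, 167, 201, 158, 164, 247, 240, 94, 57, 78, 95, 105, 123, 178, 188, 127, 100, 100, 96, 99, 101]
   sat [199, 200, 194, 185, 105, 41, 44, 47, 25, 35, 30, 18, 20, 38, 83, 187, 198, 201, 110, 31, 36, 35, 31, 40]
0.122 0.188 [158, 206, 187, 115, 112, 80, 26, 26, 119, 117, 150, 158, 82, 86, 113, 126, 183, 188, 160, 99, 96, 96, 99, 98]
```

>>> arm_command(deltas=[0,0,0,0,0,0,0,0,0,0,0,0,0,0,0,0,0,0,0,0,0,0,0,0,0])

```text
time: 27.35
tcp_pos: [0.6339, 0.0429, 0.2744]
tcp_rot: [-0.001, 0.674, 0.739, -0.001]
wrist_force: [-6.4, 0.6, -5.4]
grip_width: 0.0102
grasp_force: 49.4
```

```bash
python3 pin.py | sed -n '1,7p'; python3 - <<'E'
from h import *
f=sorted(__import__('glob').glob('pics/pin_*.png'))[-1]
for n in('pics/i_full.png',f):
    im=cv2.imread(n);h=cv2.cvtColor(im,cv2.COLOR_BGR2HSV)
    m=((h[...,1]<40)&(h[...,2]>190)).astype(np.uint8); w=m[195:265,352:440];k,l,st,c=cv2.connectedComponentsWithStats(w)
    print(n,[(st[i]+[352,195,0,0,0]).tolist() for i in range(1,k) if st[i,4]>8])
# cup profile
im=cv2.imread(f);h=cv2.cvtColor(im,cv2.COLOR_BGR2HSV)
for y in range(346,404,6):
    x=np.where((h[y,345:410,1]<70)&(h[y,345:410,2]>50))[0]+345; print(y,x.min() if len(x) else 0,x.max() if len(x) else 0,len(x))
t=eyes.get_image('top')[:,:,::-1];cv2.imwrite('pics/t_end.png',t);h=cv2.cvtColor(t,cv2.COLOR_BGR2HSV);h0=cv2.cvtColor(cv2.imread('pics/top0.png'),cv2.COLOR_BGR2HSV)
for q,nm in((h0,'t0'),(h,'t')):
    m=((q[...,1]<40)&(q[...,2]>190)).astype(np.uint8);k,l,st,c=cv2.connectedComponentsWithStats(m[150:360,120:520]);print(nm,[(st[i]+[120,150,0,0,0]).tolist() for i in range(1,k) if st[i,4]>8])
E
```

```text
27.35 [0.63385956 0.04289495 0.27442565] [-6.37957424  0.56326423 -5.38936233]
brass px [465, 511]
ang  [ 56  58  60  62  64  66  68  70  72  74  76  78  80  82  84  86  88  90
  92  94  96  98 100 102]
0.136 0.18 [101, 101, 106, 115, 116, 117, 118, 164, 216, 144, 60, 95, 199, 166, 92, 91, 104, 119, 168, 185, 171, 97, 97, 99]
0.136 0.184 [98, 99, 103, 117, 114, 117, 119, 171, 247, 251, 238, 72, 81, 103, 139, 115, 103, 117, 170, 186, 179, 109, 99, 96]
   sat [34, 33, 74, 161, 186, 181, 186, 167, 14, 10, 23, 14, 31, 32, 37, 38, 69, 183, 198, 196, 191, 68, 33, 37]
pics/i_full.png [[360, 212, 11, 7, 52], [352, 218, 13, 26, 174], [361, 221, 8, 9, 62]]
pics/pin_2735.png [[427, 195, 8, 23, 36]]
346 0 0 0
352 364 384 21
358 358 390 33
364 356 393 38
370 356 394 39
376 357 392 36
382 357 388 32
388 358 385 28
394 360 382 23
400 0 0 0
t0 [[451, 283, 13, 13, 133]]
t [[246, 155, 22, 41, 313], [492, 204, 14, 14, 147], [138, 210, 24, 24, 463], [250, 219, 1, 10, 10], [252, 256, 19, 34, 452], [318, 259, 23, 19, 236], [273, 266, 10, 17, 80], [203, 296, 17, 20, 266]]
```

```bash
python3 - <<'E'
from h import *
yaw=np.radians(5.2); ex=np.array([np.cos(yaw),np.sin(yaw),0]);ey=np.array([-np.sin(yaw),np.cos(yaw),0])
O=np.array([.5355,.0335,0])-.027*ex
for uv in((329,268),(318,259),(341,278),(278,274),(261,273)):
    for z in(.045,.11):
        X=onz('top',uv,z)-O; print(uv,z,(X@ex*1e3).round(),(X@ey*1e3).round())
im=cv2.imread('pics/t_end.png'); h=cv2.cvtColor(im,cv2.COLOR_BGR2HSV)
for y in range(250,350,4): print(y,h[y,270:356:4,2])
c=h[296:316:3,200:224:3]; print(c[...,2]); 
E
```

```text
(329, 268) 0.045 32.0 -50.0
(329, 268) 0.11 22.0 -48.0
(318, 259) 0.045 55.0 -27.0
(318, 259) 0.11 44.0 -26.0
(341, 278) 0.045 7.0 -75.0
(341, 278) 0.11 -1.0 -71.0
(278, 274) 0.045 28.0 66.0
(278, 274) 0.11 18.0 61.0
(261, 273) 0.045 33.0 104.0
(261, 273) 0.11 24.0 97.0
250 [140 140  86  86  86  86  87  91  97  98 105 107 109 111  50  61  66  71
  75  78  81  84]
254 [ 77 110 110 115 117 114 112 105 107 110 112 112 111 117 116  54  63  67
  74  76  79  83]
258 [ 77 116 109 117 117 118 116 121 116  48  94 121 120 189 202  95  58  65
  69  74  77  81]
262 [ 87 115  61  87 106 107 100 110 110 120 106 107 200 234 233 235  52  62
  66  72  75  79]
266 [120 193 116 113 118 119 113 107 119 118 118 120 119 232 236 235 210  55
  63  68  74  77]
270 [122 227 117 112 112 113 114 121 120 120 113 114 115  75 234 234 194  50
  59  65  69  75]
274 [157 225 187  64 112 114  49 111 119  96  51 116 114  57 236 235 235 235
  54  62  68  73]
278 [163 227 228  95 113 114 118 118 121 122 116 115 109 109 103 166 156 119
  57  57  64  69]
282 [143  97 225 153 114  84  83  85  86  86  85  85  86  85  85  85 
[... 1091 characters left out ...]
 145 147 147 147 146 131  87  87  86  87  86  87  86  86
  85  85  82  86]
334 [ 95 131 129 130 116  86  87 105 108 118 163  92  93  95  98  93  88  89
  88  85  87 101]
338 [ 91 165 181 187 158 143 154 130 127 137 137  87  86  86  86  88  88  89
  88  88  89 104]
342 [ 92 133 133 132 133 136 136 136 137 138 139  89  89  88  89  88  88  89
  88  88  88 104]
346 [159 131 135 135 134 134 135 136 137 137 137 138  86  86  86  86  86  88
  87  87  87  89]
[[114 115 110 178 208 178 199 188]
 [114 121 212 211 212 206 209  93]
 [113 199 208 211 211 211 205  92]
 [110 210 210 207 212 210 212  94]
 [107 211 210 209 207 211 202  93]
 [102 165 210 210 208 208 120 109]
 [ 98  98 159 211 197 162 111 180]]
```

```bash
python3 -c "
from plant import r
print(r.sign_off())"
```

```text
the job is handed in; nothing more can be done
None
```

The job is handed in: the images show the chute clear after five slugs were poured, the emptied cup upright on the bench, and the gripper still holding the hood with its pin midway between the index jaws. I could only see some of the slugs in the chamber, so all five being in there is inferred from the clear chute.

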